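# Put four tools back in their foam drawer inserts

## Robot

A 6-joint arm with a two-finger parallel gripper is mounted at the origin on a cart in front of the work surface, level with it; the furniture and walls round the work are solid. World frame = base frame: x ahead of the robot, y to its left, z up, the work surface at z = 0. Lengths are in m, angles in rad, forces in N, time in s.
With the tool pointing down it reaches from about 0.35 to 0.975 m from the base axis. Payload 4.9 kg.
Tool frame: the origin (TCP) lies on the centre line of the jaws, within the pads' length; the fingertips stand 8 mm ahead of it and the grasp point (between the pads) lies 11 mm behind it; z points along the fingers, y is the line along which they close (so a half turn about z gives the same grasp; the last joint's range is limited). The gripper opens to 85 mm and grips with 20 to 120 N. Pads are 22 mm wide; open, the fingers measure 114 mm over their backs; the gripper's body (76 mm by 85 mm) begins 54 mm behind the grasp point. The pads swing forward as they close: fully open they stand 13 mm farther back than shut.
Start: joints at [-1.298, 0.053, 1.613, -0, 1.476, -0.119], TCP at [0.239, -0.578, 0.239] pointing down, gripper open.
Joint ranges: [-3.01, 3.01], [-1.01, 2.22], [0.06, 2.58], [-1.02, 4.17], [0.09, 2.62], [-3.14, 3.14]. Speed limits (rad/s): [2.57, 2.57, 3.14, 3.14, 3.14, 3.14].

## Interface

Orientations are given as a rotation vector (axis times angle).
In Python, from station import ctrl gives the robot as it stands.
- The arm moves only by the shell command python3 -m jog 'ROWS' [FORCE]. ROWS is rows parted by semicolons, their numbers by spaces, 1 to 20 of them, each of 7 numbers: the finger opening in m, then dx, dy, dz in m, then a rotation vector rx, ry, rz in rad; each row is the pose to reach, as a shift and turn from the pose commanded when the command began, along the tool's axes at that moment; what a row does not reach only later rows make up. A row lasts 1/12 s, in which the tool goes at most 0.0417 m and 0.125 rad, less where a joint would pass 70% of its speed; a pose out of reach is approached as far as the arm can. The fingers move at their own pace and stop on an object; FORCE is the grip in N (left out, the last holds). Time passes only in rows, so rows that do not move let the fingers close. It prints the time, the measured TCP pose, the force, the opening and the grip force at its end.
- ctrl.get_obs(): the state, without advancing time (a new reading comes with each control period).
- ctrl.get_image(name): name is "side" or "top" or "wrist"; returns the picture (384x512x3 uint8, red, green, blue); there is no depth.
- ctrl.camera_params(name): a dict with "fx", "fy", "cx", "cy" (pixels), "T" (4x4, takes a point from camera to world coordinates); the wrist camera has in their place "tool_from_camera" (4x4, takes a point from camera to tool coordinates, whose origin is the TCP and whose axes are the flange's). Camera axes: x right, y down, z forward; pixel columns grow to the right and rows downward; lengths in m; the calibration is good to about 2 mm. The wrist camera is an equidistant fisheye: a pixel r from the principal point sees the ray r / f radians off the axis. A picture is of the moment at which its call begins: read the wrist's pose just before it. camera_params takes no time and is no camera call.
- ctrl.finish_job(): hands the job in; it is judged then, once.
Trained networks look in the newest picture that a camera, given by its name, has taken for a name from the list of things; names that differ only in an ending like _2 or _b are one class to them, and where a whole thing is asked for, a point or a joint stands for the part that bears it (a point fixed in the world has none). Each returns a list of dicts, best first, with "p" (0 to 1); they miss things now and then, are a little off and sometimes report something else, mostly with a low value. They report only what shows in the picture. A call takes as long as a camera call.
- ctrl.find_in(camera, thing): "extent" ([left, top, right, bottom] in pixels, round what is visible of it).
- ctrl.cut_out(camera, thing): "mask" (384x512 bool, what is visible of it) and "extent" ([left, top, right, bottom] in pixels, round what is visible of it).
- ctrl.tip_of(camera, thing): "xy" ([column, row] in pixels: a listed point, or the origin of a listed thing).
The state is a dict: "t": time; "q": joint angles; "dq": joint speeds; "effort": joint torques, N m; "tool_pos": TCP position; "tool_rot": TCP orientation; "contact_force": force on the tool from outside, world axes, zero at the start; "wrist_torque": the same for the moment, N m; "opening": finger opening in m; "grip_force": force on a finger pad.
Only numpy, scipy, OpenCV 4.12 (cv2) and the standard library are available. Lean on these libraries where they do the work, as an engineer would, in place of code of your own. Each camera call takes 0.05 s, during which the arm holds its last target. There are 200 camera calls.

## Task

The foam inserts of the tool drawer are out on the bench. Put the two screwdrivers, the tape measure and the red-lidded drill case that lie among them back, each into the insert whose cut-out matches its shape and length (the short screwdriver in the short outline, the long one in the long outline), fully down on the cut-out's floor: the screwdrivers lying, the drill case flat with its red lid up, the tape measure standing upright. Leave them at rest.

Things in the scene. Friction and masses are not known exactly. Their poses are not given: they have to be found in the camera images.
- short_driver_mid (a point): Shorter screwdriver, red handle, lying on the bench, 187 mm long. This point: on its axis, half way along its length, 13 mm above its underside; y along the tool to the handle end. Handle y = -10 to +94 mm, 26 mm thick, middle y = +42 mm (grip there, across it); shaft 6.5 mm thick, from y = -94 mm to the handle. It may lie rolled about y. About 90 g.
- long_driver_mid (a point): Longer screwdriver, black handle, lying on the bench, 232 mm long. This point: on its axis, half way along its length, 16 mm above its underside; y along the tool to the handle end. Handle y = +12 to +116 mm, 32 mm thick, middle y = +64 mm (grip there, across it); shaft 6.5 mm thick, from y = -116 mm to the handle. It may lie rolled about y. About 90 g.
- tape_measure: Yellow tape measure standing on its base on the bench, 62 mm tall, 79 mm long (y), 34 mm thick (x). Origin: middle of its underside; z up. The case reaches from y = -27 to +40 mm and x = -16 to +18 mm; a thin hook lies on the bench from y = -27 to -40 mm. Grip the case across x, its middle is at y = +7 mm. About 0.24 kg.
- drill_case: Shut drill-bit case, red lid on black bottom, a flat block lying near the inserts (not the other one, far right beyond the drilling jig): 64 mm wide (x = -31 to +33 mm), 100 mm long (y), 36 mm high. Origin: middle of its underside; z up. Grip across x. About 0.28 kg.
- tool_box: Red steel tool box standing at the back of the bench, shut, fixed: 218 mm deep (x), 420 mm wide (y), 214 mm high; its front is about 0.67 m ahead of the robot. Origin: middle of its underside. Carry tools over it at a safe height or in front of it.
- short_driver_insert: Short screwdriver cut-out. Fixed foam block: 18 mm black layer on a 10 mm blue one, 28 mm high; cut-out floor (blue) 10 mm above the bench. Origin: block's underside, below the cut-out's middle; z up, y along. Block 68 x 222 mm. Handle part 41 mm wide, y = -17 to +101 mm; shaft slot 22 mm wide, y = -101 to -17 mm. Finger channel down to the blue, right across: y = +20 to +62 mm.
- long_driver_insert: Long screwdriver cut-out. Fixed foam block: 18 mm black layer on a 10 mm blue one, 28 mm high; cut-out floor (blue) 10 mm above the bench. Origin: block's underside, below the cut-out's middle; z up, y along. Block 74 x 266 mm. Handle part 47 mm wide, y = +5 to +123 mm; shaft slot 22 mm wide, y = -123 to +5 mm. Finger channel down to the blue, right across: y = +43 to +85 mm.
- tape_insert: Small rectangular cut-out. Fixed foam block: 18 mm black layer on a 10 mm blue one, 28 mm high; cut-out floor (blue) 10 mm above the bench. Origin: block's underside, below the cut-out's middle; z up, y along. Block 76 x 116 mm, cut-out 52 (x) by 94 mm (y). Finger channel down to the blue, right across: y = -14 to +28 mm. The tape measure stands upright in it, either way round.
- drill_case_insert: Big rectangular cut-out. Fixed foam block: 18 mm black layer on a 10 mm blue one, 28 mm high; cut-out floor (blue) 10 mm above the bench. Origin: block's underside, below the cut-out's middle; z up, y along. Block 104 x 136 mm, cut-out 82 (x) by 116 mm (y). Finger channel down to the blue, right across: y = -22 to +22 mm. The case lies flat in it, either way round.

How it is judged:
At the end, for the whole second after the job is handed in: Each tool lies in its own insert's cut-out: its listed point within 15 mm sideways of the insert's origin, down on the cut-out's floor to 4 mm, along the cut-out to 0.25 rad, tape measure and drill case upright to 0.12 rad; all at rest (horizontal distance between short_driver_mid and short_driver_insert below 0.015 m and z of short_driver_mid in the frame of short_driver_insert below 0.027 m and angle between the y axis of short_driver_mid and the y axis of short_driver_insert, either way round below 0.25 rad and linear speed of each of short_screwdriver, long_screwdriver, tape_measure, drill_case below 0.02 m/s and angular speed of each of short_screwdriver, long_screwdriver, tape_measure, drill_case below 0.2 rad/s and horizontal distance between long_driver_mid and long_driver_insert below 0.015 m and z of long_driver_mid in the frame of long_driver_insert below 0.03 m and angle between the y axis of long_driver_mid and the y axis of long_driver_insert, either way round below 0.25 rad and horizontal distance between tape_measure and tape_insert below 0.015 m and z of tape_measure in the frame of tape_insert below 0.014 m and angle between the y axis of tape_measure and the y axis of tape_insert, either way round below 0.25 rad and angle between each of tape_measure, drill_case's own z axis and vertical below 0.12 rad and horizontal distance between drill_case and drill_case_insert below 0.015 m and z of drill_case in the frame of drill_case_insert below 0.014 m and angle between the y axis of drill_case and the y axis of drill_case_insert, either way round below 0.25 rad); the robot touches nothing.
It also fails if it takes over 109 s, if anything falls off the work surface, if the arm or the gripper's body presses on something with over 40 N, if the wrist force passes 120 N, or if a joint passes its speed limit or range.

## Working session

There is one attempt and no reset: what is moved stays moved. The work goes in short steps, Python scripts to look and compute and a shell command to move; the robot and the scene stay as the last step left them, time stands still between calls to the robot, and variables do not carry over. Pictures are saved under pics/ and viewed, at most 14 in all, crops included, and the job is handed in when it is done.

```bash
ls; mkdir -p pics
python3 - <<'E'
from station import ctrl
import cv2,numpy as np
np.set_printoptions(precision=4,suppress=True)
o=ctrl.get_obs();print(o)
for c in ["top","side"]:
    im=ctrl.get_image(c);cv2.imwrite(f"pics/{c}0.png",cv2.resize(im[:,:,::-1],(800,600),interpolation=cv2.INTER_CUBIC))
    print(c,ctrl.camera_params(c))
    for n in ["short_driver_mid","long_driver_mid","tape_measure","drill_case","short_driver_insert","long_driver_insert","tape_insert","drill_case_insert"]:
        print(n,[(np.round(d["xy"],1),round(float(d["p"]),2)) for d in ctrl.tip_of(c,n)],[(np.round(d["extent"]),round(float(d["p"]),2)) for d in ctrl.find_in(c,n)])
print(ctrl.camera_params("wrist"))
E
```

```text
pics
{'t': 0.0, 'q': array([-1.298 ,  0.0533,  1.6143,  0.    ,  1.476 , -0.119 ]), 'dq': array([ 0.0008, -0.0001, -0.0018, -0.0009, -0.0002,  0.0011]), 'effort': array([ -0.0006, -39.3681, -37.0178,  -0.0002,   0.007 ,  -0.    ]), 'tool_pos': array([ 0.2385, -0.577 ,  0.2381]), 'tool_rot': array([-3.0795, -0.6111,  0.0002]), 'contact_force': array([-0.048 ,  0.8448,  0.5519]), 'wrist_torque': array([ 0.0628, -0.0194, -0.0087]), 'grip_force': 0.0, 'opening': 0.08529355737019452}
top {'fx': 372.97968499742757, 'fy': 372.97968499742757, 'cx': 255.93583465864396, 'cy': 192.56132590925415, 'T': array([[-0.0191, -0.9747,  0.2228,  0.3666],
       [-0.9998,  0.0181, -0.0063, -0.0166],
       [ 0.0021, -0.2229, -0.9748,  1.176 ],
       [ 0.    ,  0.    ,  0.    ,  1.    ]])}
short_driver_mid [(array([182.4, 227.7]), 0.75)] []
long_driver_mid [(array([306. , 227.8]), 0.64)] [(array([295., 207., 311., 267.]), 0.72), (array([178., 198., 188., 258.]), 0.54)]
tape_measure [(array([362.7, 202.8]), 0.83)] [(array([353., 194., 377., 212.]), 0.67), (array([177., 197., 186., 233.]), 0.42)]
drill_cas
[... 1213 characters left out ...]
]
short_driver_insert [(array([284.3, 204.2]), 0.93)] [(array([256., 187., 313., 216.]), 0.79)]
long_driver_insert [(array([267. , 224.8]), 0.59)] [(array([224., 204., 303., 241.]), 0.67)]
tape_insert [(array([248.9, 282.3]), 0.7)] [(array([229., 259., 272., 299.]), 0.65)]
drill_case_insert [(array([205.8, 262.8]), 0.62), (array([251.1, 237.5]), 0.58)] [(array([195., 238., 234., 258.]), 0.6)]
{'fx': 297.3186396354542, 'fy': 297.3186396354542, 'cx': 255.24422237230723, 'cy': 193.37147978078247, 'tool_from_camera': array([[-0.0002, -0.9498, -0.3129,  0.0796],
       [ 1.    ,  0.    , -0.0005, -0.0003],
       [ 0.0005, -0.3129,  0.9498, -0.1346],
       [ 0.    ,  0.    ,  0.    ,  1.    ]])}
```

View pics/top0.png

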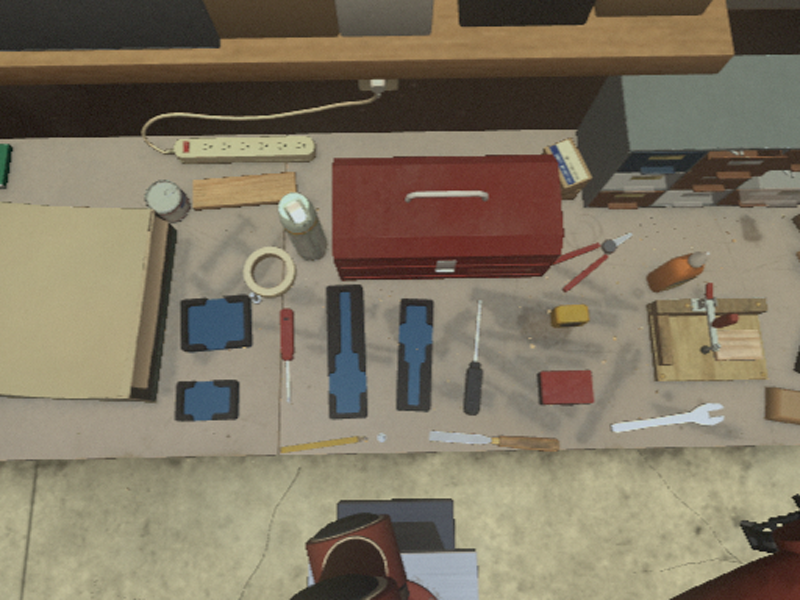

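View pics/side0.png

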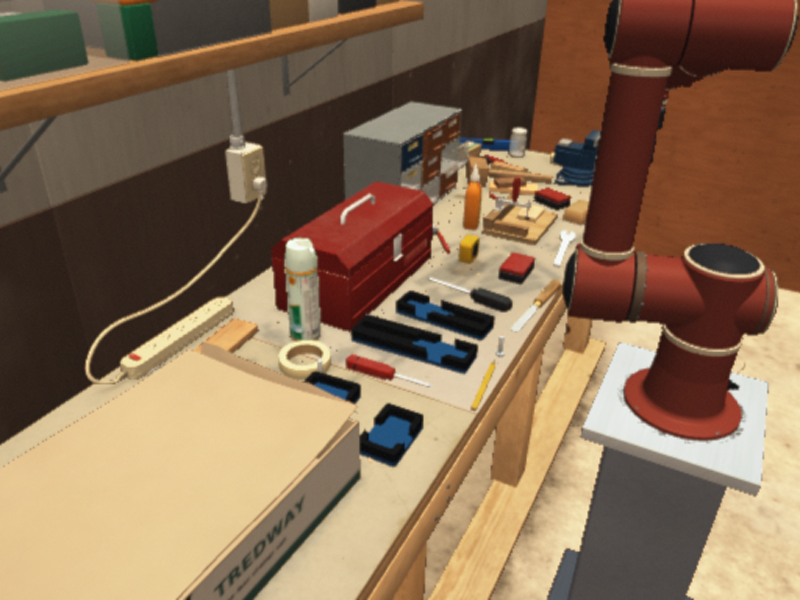

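The top view shows, in 800-px coordinates:
- Case insert (216,323), tape insert (207,400), long insert (347,350) with its wide end near the robot, short insert (414,355) with its wide end far.
- Short red driver (287,350), handle far. Long black driver (474,360), handle near.
- Tape (570,315) and case (566,387).

The side view agrees. It also shows a spray can and a cardboard box to keep clear of.

```bash
cat > h.py <<'E'
from station import ctrl
import cv2,numpy as np
from scipy.spatial.transform import Rotation as R
np.set_printoptions(precision=4,suppress=True)
def ray(c,uv,o=None):
    p=ctrl.camera_params(c);uv=np.atleast_2d(np.asarray(uv,float))
    x=(uv[:,0]-p["cx"])/p["fx"];y=(uv[:,1]-p["cy"])/p["fy"]
    if c=="wrist":
        r=np.hypot(x,y)+1e-9;d=np.c_[np.sin(r)*x/r,np.sin(r)*y/r,np.cos(r)]
        A=np.eye(4);A[:3,:3]=R.from_rotvec(o["tool_rot"]).as_matrix();A[:3,3]=o["tool_pos"];T=A@p["tool_from_camera"]
    else: d=np.c_[x,y,np.ones_like(x)];T=p["T"]
    return T[:3,3],d@T[:3,:3].T
def plane(c,uv,z,o=None):
    C,d=ray(c,uv,o);return C+d*((z-C[2])/d[:,2])[:,None]
def rect(c,mask,z,o=None):
    "largest blob -> bench-plane min-area rectangle: centre, long, short, angle of long side to world x"
    n,l,s,_=cv2.connectedComponentsWithStats(mask.astype(np.uint8));k=1+np.argmax(s[1:,4])
    v,u=np.nonzero(l==k);P=plane(c,np.c_[u,v],z,o)[:,:2]
    (x,y),(w,h),a=cv2.minAreaRect((P*1000).astype(np.float32))
    if w<h: w,h,a=h,w,a+90
    return np.array([x,y,w,h,(a+90)%180-90])
def go(pos,yaw):
    "shift and turn in tool axes from the measured pose; yaw = world angle of tool x, tool down"
    o=ctrl.get_obs();A=R.from_rotvec(o["tool_rot"]);T=R.from_euler("z",yaw)*R.from_rotvec([np.pi,0,0])
    print("shift",A.inv().apply(np.array(pos)-o["tool_pos"]),"turn",(A.inv()*T).as_rotvec(),"t",o["t"])
def save(im,n,roi=None):
    if roi: im=im[roi[1]:roi[3],roi[0]:roi[2]]
    s=min(800/im.shape[1],600/im.shape[0]);cv2.imwrite(n,cv2.resize(im[:,:,::-1],None,fx=s,fy=s,interpolation=cv2.INTER_CUBIC))
E
python3 - <<'E'
from h import *
ctrl.get_image("top")
for n,z,h in [("short_driver_mid",.013,.013),("long_driver_mid",.016,.016),("tape_measure",0,.06),("drill_case",0,.036),("short_driver_insert",0,.028),("long_driver_insert",0,.028),("tape_insert",0,.028),("drill_case_insert",0,.028)]:
    a=ctrl.tip_of("top",n);b=ctrl.cut_out("top",n)
    print(n,a and plane("top",a[0]["xy"],z)[0]*1000)
    for m in b[:2]: print("   ",round(float(m["p"]),2),rect("top",m["mask"],h))
E
```

```text
short_driver_mid [528.4208 214.518   13.    ]
    0.63 [566.3481 205.7816 106.2097  28.2591   1.5369]
long_driver_mid [ 519.1336 -174.1006   16.    ]
    0.97 [ 480.9036 -165.7851  158.332    34.0238   -2.8768]
    0.6 [ 593.1235 -365.7953   77.534    48.5297   88.933 ]
tape_measure [ 595.5597 -366.2809    0.    ]
    0.53 [ 587.6126 -352.8979   74.4603   40.5152   88.933 ]
drill_case [ 445.4865 -345.0654    0.    ]
    0.88 [ 450.1143 -338.802   111.0635   68.3683  -88.2318]
short_driver_insert [519.4167 -53.2326   0.    ]
    0.91 [522.9426 -48.3959 222.3657  69.1167  -3.0072]
    0.41 [ 448.8785 -340.2333  110.879    65.3051  -88.8889]
long_driver_insert [441.2682 360.2684   0.    ]
    0.8 [531.7863  86.725  270.8363  81.6131   1.6525]
tape_insert []
drill_case_insert [604.8678 360.1125   0.    ]
    0.87 [592.8956 345.3486 138.053  105.7353 -86.318 ]
```

Run:
```python
from h import *
go([.52,-.36,.26],np.pi/2)
```

```text
shift [ 0.3431 -0.0937 -0.0207] turn [ 0.     -0.0001 -1.179 ] t 2.55
```

```bash
P="0.085 0.343 -0.094 -0.021 0 0 -1.179"; python3 -m jog '0.085 0.343 -0.094 -0.021 0 0 -1.179;0.085 0.343 -0.094 -0.021 0 0 -1.179;0.085 0.343 -0.094 -0.021 0 0 -1.179;0.085 0.343 -0.094 -0.021 0 0 -1.179;0.085 0.343 -0.094 -0.021 0 0 -1.179;0.085 0.343 -0.094 -0.021 0 0 -1.179;0.085 0.343 -0.094 -0.021 0 0 -1.179;0.085 0.343 -0.094 -0.021 0 0 -1.179;0.085 0.343 -0.094 -0.021 0 0 -1.179;0.085 0.343 -0.094 -0.021 0 0 -1.179;0.085 0.343 -0.094 -0.021 0 0 -1.179;0.085 0.343 -0.094 -0.021 0 0 -1.179;0.085 0.343 -0.094 -0.021 0 0 -1.179'
python3 - <<'E'
from h import *
o=ctrl.get_obs();im=ctrl.get_image("wrist");save(im,"pics/w1.png")
for n,z,h in [("tape_measure",0,.06),("drill_case",0,.036)]:
    a=ctrl.tip_of("wrist",n);b=ctrl.cut_out("wrist",n)
    print(n,[(d["p"],plane("wrist",d["xy"],z,o)[0]*1000) for d in a])
    for m in b[:2]: print("   ",round(float(m["p"]),2),m["extent"],rect("wrist",m["mask"],h,o))
E
```

```text
t: 3.63
tool_pos: [0.5193, -0.3602, 0.2601]
tool_rot: [-2.224, -2.219, 0.0]
contact_force: [0.1, -0.6, 0.7]
opening: 0.0848
grip_force: 0.0
tape_measure [(0.64, array([ 587.0689, -369.3615,    0.    ]))]
    0.83 [292.4, 136.3, 334.7, 194.0] [ 587.0776 -356.6885   69.0041   43.1477  -88.2991]
drill_case [(0.86, array([ 449.4704, -345.6734,    0.    ]))]
```

View pics/w1.png

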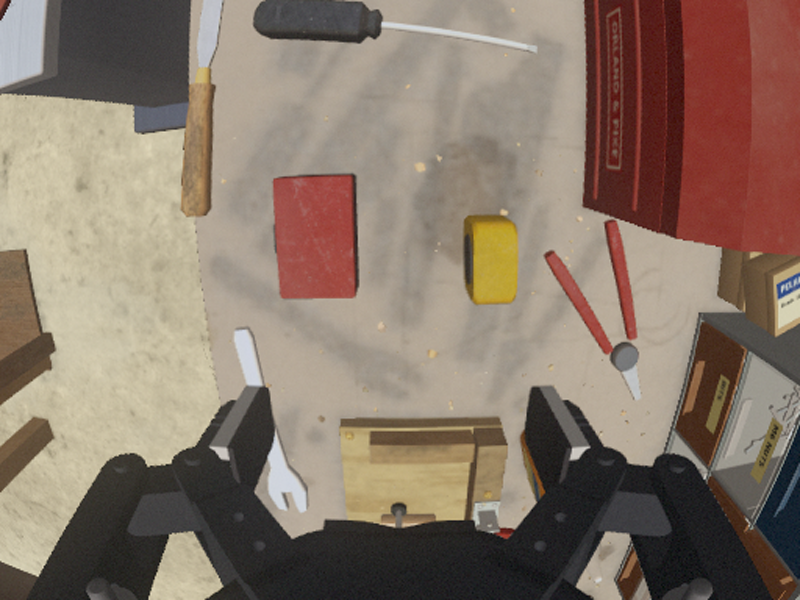

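The wrist view shows the tape at (490,260), the case lid with corners (274,178), (355,175), (357,298) and (280,298), and the long driver at the top. The knife and pliers are clear of all of them.

Run:
```python
from h import *
o=ctrl.get_obs();s=1.5625
P=np.array([[274,178],[355,175],[355,298],[280,298]])/s
print("case",plane("wrist",P,.036,o)*1000, plane("wrist",P,.036,o).mean(0))
print("tape top",plane("wrist",np.array([[517,260],[472,260],[490,303],[490,215]])/s,.060,o)*1000)
print("tape base",plane("wrist",np.array([[465,260],[490,215]])/s,.0,o)*1000)
print("tape right edge x slope",plane("wrist",np.array([[517,235],[517,290]])/s,.060,o)*1000)
go([.592,-.361,.10],np.pi/2)
```

```text
case [[ 420.7121 -295.5874   36.    ]
 [ 484.8119 -295.4299   36.    ]
 [ 482.5654 -394.3649   36.    ]
 [ 419.698  -394.2042   36.    ]] [ 0.4519 -0.3449  0.036 ]
tape top [[ 607.4483 -356.7413   60.    ]
 [ 572.774  -357.128    60.    ]
 [ 588.3359 -390.8751   60.    ]
 [ 585.0443 -323.0746   60.    ]]
tape base [[ 576.2356 -370.9818    0.    ]
 [ 596.9364 -330.7784    0.    ]]
tape right edge x slope [[ 606.3075 -337.5876   60.    ]
 [ 609.095  -380.3859   60.    ]]
shift [-0.0006  0.0728  0.1603] turn [-0.     -0.     -0.0016] t 3.8833
```

```bash
python3 -m jog '0.062 0.003 0.035 0.02 0 0 0.03;0.062 0.003 0.071 0.04 0 0 0.03;0.062 0.003 0.071 0.06 0 0 0.03;0.062 0.003 0.071 0.1 0 0 0.03;0.062 0.003 0.071 0.14 0 0 0.03;0.062 0.003 0.071 0.17 0 0 0.03;0.062 0.003 0.071 0.2 0 0 0.03;0.062 0.003 0.071 0.22 0 0 0.03;0.062 0.003 0.071 0.235 0 0 0.03;0.062 0.003 0.071 0.238 0 0 0.03;0.062 0.003 0.071 0.238 0 0 0.03' 40
```

```text
t: 4.8
tool_pos: [0.5902, -0.3567, 0.0214]
tool_rot: [-2.254, -2.186, 0.0]
contact_force: [-0.4, 1.4, -0.0]
opening: 0.0618
grip_force: 0.0
```

```bash
python3 -m jog '0.062 0 0 0 0 0 -0.06;0.03 0 0 0 0 0 -0.06;0.03 0 0 0 0 0 -0.06;0.03 0 0 0 0 0 -0.06;0.03 0 0 0 0 0 -0.06;0.03 0 0 0 0 0 -0.06;0.03 0 0 -0.02 0 0 -0.06;0.03 0 0 -0.06 0 0 -0.06;0.03 0 0 -0.1 0 0 -0.06;0.03 0 0 -0.14 0 0 -0.06;0.03 0 0 -0.16 0 0 -0.06;0.03 0 0 -0.16 0 0 -0.06' 40
```

```text
t: 5.8
tool_pos: [0.5935, -0.3588, 0.1903]
tool_rot: [2.18, 2.245, 0.002]
contact_force: [1.3, -0.9, -0.5]
opening: 0.0341
grip_force: 40.7
```

```bash
python3 -m jog '0.03 0.02 -0.03 -0.02 0 0 0;0.03 0.05 -0.06 -0.03 0 0 0.03;0.03 0.08 -0.085 -0.05 0 0 0.03;0.03 0.12 -0.085 -0.07 0 0 0.03;0.03 0.16 -0.085 -0.08 0 0 0.03;0.03 0.2 -0.085 -0.08 0 0 0.03;0.03 0.24 -0.085 -0.08 0 0 0.03;0.03 0.28 -0.085 -0.08 0 0 0.03;0.03 0.32 -0.085 -0.08 0 0 0.03;0.03 0.36 -0.085 -0.08 0 0 0.03;0.03 0.4 -0.085 -0.08 0 0 0.03;0.03 0.44 -0.085 -0.08 0 0 0.03;0.03 0.48 -0.085 -0.08 0 0 0.03;0.03 0.52 -0.085 -0.08 0 0 0.03;0.03 0.56 -0.085 -0.08 0 0 0.03;0.03 0.6 -0.085 -0.08 0 0 0.03;0.03 0.64 -0.085 -0.08 0 0 0.03;0.03 0.661 -0.085 -0.08 0 0 0.03;0.03 0.661 -0.085 -0.08 0 0 0.03;0.03 0.661 -0.085 -0.08 0 0 0.03'
python3 - <<'E'
from h import *
o=ctrl.get_obs();im=ctrl.get_image("wrist");save(im,"pics/w2.png")
print(o["tool_pos"],o["tool_rot"],o["opening"],o["contact_force"])
for n in ["tape_insert","drill_case_insert"]:
    a=ctrl.tip_of("wrist",n);b=ctrl.cut_out("wrist",n)
    print(n,[(d["p"],plane("wrist",d["xy"],0,o)[0]*1000) for d in a])
    for m in b[:2]: print("   ",round(float(m["p"]),2),m["extent"],rect("wrist",m["mask"],.028,o))
E
```

```text
t: 7.47
tool_pos: [0.4847, 0.3019, 0.2595]
tool_rot: [-2.218, -2.223, 0.007]
contact_force: [0.1, -0.9, -1.9]
opening: 0.0335
grip_force: 41.2
[0.4847 0.3019 0.2595] [-2.2183 -2.2228  0.0068] 0.033473258432360695 [ 0.0739 -0.8769 -1.8626]
tape_insert [(0.85, array([438.865 , 356.9404,   0.    ]))]
    0.72 [188.9, 71.9, 252.7, 165.1] [438.8156 359.4997 116.2102  77.0463 -88.8928]
drill_case_insert [(0.81, array([588.2557, 352.6959,   0.    ]))]
    0.98 [293.0, 70.5, 380.8, 181.9] [590.7862 349.0717 136.5953 108.8447 -85.6183]
```

View pics/w2.png

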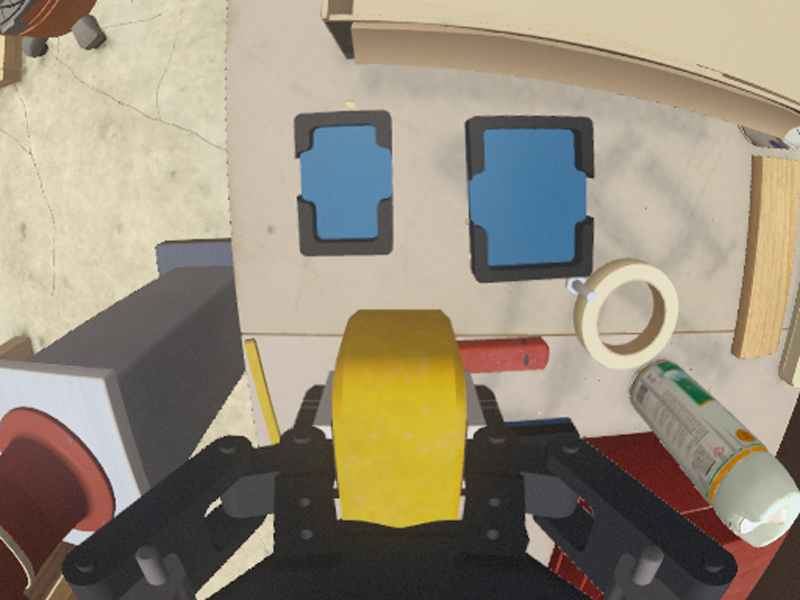

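The tape is held squarely. The tape insert is at (343,182) and the case insert at (530,198), and the way between them is free.

Run:
```python
from h import *
o=ctrl.get_obs();s=1.5625
f=lambda p,z:plane("wrist",np.array(p)/s,z,o)*1000
a=f([[295,113],[391,110],[393,254],[301,254]],.028);print("tape ins top",a,a.mean(0))
print("floor edges y",f([[347,124],[347,240]],.010),"channel",f([[389,154],[389,200]],.028))
a=f([[467,117],[593,117],[592,276],[475,281]],.028);print("case ins",a,a.mean(0))
print("channel",f([[592,180],[592,217]],.028))
print("tape end rel tcp",f([[400,311]],o["tool_pos"][2]+.038)-o["tool_pos"]*1000)
go([.4388,.3645,.06],np.pi/2)
```

```text
tape ins top [[403.4787 416.0769  28.    ]
 [479.1226 415.8484  28.    ]
 [480.2328 300.3219  28.    ]
 [404.5365 301.0479  28.    ]] [441.8426 358.3238  28.    ]
floor edges y [[442.8248 406.5198  10.    ]
 [441.0531 308.811   10.    ]] channel [[477.4507 380.8602  28.    ]
 [477.2722 344.2668  28.    ]]
case ins [[538.3279 411.1531  28.    ]
 [644.3954 418.8265  28.    ]
 [652.9265 282.9388  28.    ]
 [548.1384 277.6399  28.    ]] [595.9471 347.6396  28.    ]
channel [[645.5047 365.7986  28.    ]
 [647.7083 334.4987  28.    ]]
tape end rel tcp [[-0.4201 46.4935 38.    ]]
shift [ 0.0644 -0.0473  0.2018] turn [-0.0006  0.0005 -0.0018] t 7.7167
```

```bash
python3 -m jog '0.03 0.035 -0.024 0.02 0 0 0;0.03 0.068 -0.046 0.04 0 0 0;0.03 0.068 -0.046 0.07 0 0 0;0.03 0.068 -0.046 0.11 0 0 0;0.03 0.068 -0.046 0.15 0 0 0;0.03 0.068 -0.046 0.17 0 0 0;0.03 0.068 -0.046 0.17 0 0 0'
python3 - <<'E'
from h import *
o=ctrl.get_obs();im=ctrl.get_image("wrist");save(im,"pics/w3.png")
print(o["tool_pos"],o["tool_rot"]);go([.440,.3685,.032],np.pi/2)
E
```

```text
t: 8.3
tool_pos: [0.4362, 0.366, 0.0856]
tool_rot: [-2.221, -2.218, 0.019]
contact_force: [-1.0, -1.0, -3.2]
opening: 0.0333
grip_force: 41.1
[0.4362 0.366  0.0856] [-2.2211 -2.2181  0.0187]
shift [0.0014 0.0021 0.0572] turn [-0.0055  0.0036 -0.0013] t 8.35
```

View pics/w3.png

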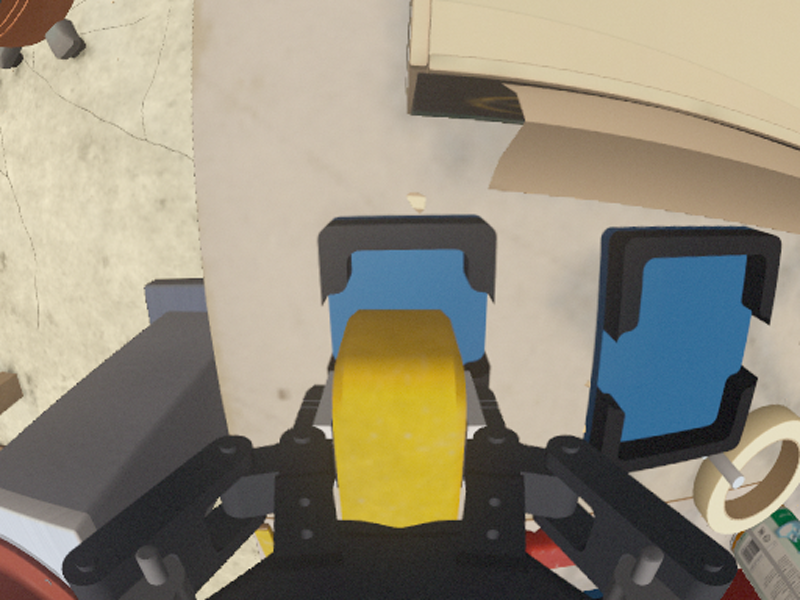

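The tape sits over the cut-out, 400 px against 408 px in the middle, so I'll descend.

```bash
python3 -m jog '0.03 0.001 0.002 0.01 0 0 0;0.03 0.001 0.002 0.025 0 0 0;0.03 0.001 0.002 0.037 0 0 0;0.03 0.001 0.002 0.046 0 0 0;0.03 0.001 0.002 0.052 0 0 0;0.03 0.001 0.002 0.056 0 0 0;0.03 0.001 0.002 0.057 0 0 0;0.03 0.001 0.002 0.057 0 0 0'
```

```text
t: 9.02
tool_pos: [0.4421, 0.3705, 0.0354]
tool_rot: [2.221, 2.221, 0.0]
contact_force: [-0.3, 0.2, -3.2]
opening: 0.0337
grip_force: 41.2
```

```bash
python3 -m jog '0.03 -0.001 -0.002 0.002 0 0 0;0.03 -0.001 -0.002 0.003 0 0 0;0.03 -0.001 -0.002 0.003 0 0 0;0.055 -0.001 -0.002 0.003 0 0 0;0.055 -0.001 -0.002 0.003 0 0 0;0.055 -0.001 -0.002 0.003 0 0 0;0.055 -0.001 -0.002 -0.02 0 0 0;0.055 -0.001 -0.002 -0.05 0 0 0;0.055 -0.001 -0.002 -0.09 0 0 0;0.055 -0.001 -0.002 -0.13 0 0 0;0.055 -0.001 -0.002 -0.17 0 0 0;0.055 -0.04 0.02 -0.2 0 0 0;0.055 -0.06 0.04 -0.2 0 0 0;0.055 -0.06 0.04 -0.2 0 0 0'
python3 - <<'E'
from h import *
o=ctrl.get_obs();im=ctrl.get_image("wrist");save(im,"pics/w4.png",(128,0,512,288))
print(o["tool_pos"],o["tool_rot"])
print([(d["p"],plane("wrist",d["xy"],.01,o)[0]) for d in ctrl.tip_of("wrist","tape_measure")])
go([.48,-.345,.25],np.pi/2)
E
```

```text
t: 10.18
tool_pos: [0.4864, 0.3075, 0.2398]
tool_rot: [2.223, 2.213, 0.011]
contact_force: [0.0, 0.2, -0.7]
opening: 0.0551
grip_force: 0.0
[0.4864 0.3075 0.2398] [2.2225 2.2128 0.0106]
[(0.72, array([0.4334, 0.3612, 0.01  ]))]
shift [-0.6546 -0.001  -0.0148] turn [ 0.0005 -0.0007 -0.0025] t 10.2833
```

View pics/w4.png

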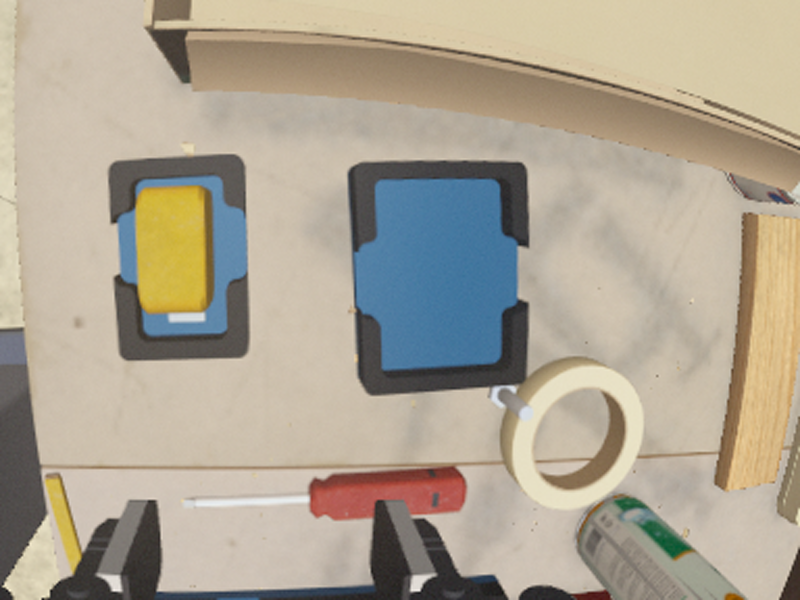

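The tape stands in its insert with the hook inside the cut-out. Next is the drill case.

```bash
python3 -m jog '0.085 -0.04 -0.029 -0.015 0 0 0;0.085 -0.08 -0.029 -0.015 0 0 0;0.085 -0.12 -0.029 -0.015 0 0 0;0.085 -0.16 -0.029 -0.015 0 0 0;0.085 -0.2 -0.029 -0.015 0 0 0;0.085 -0.24 -0.029 -0.015 0 0 0;0.085 -0.28 -0.029 -0.015 0 0 0;0.085 -0.32 -0.029 -0.015 0 0 0;0.085 -0.36 -0.029 -0.015 0 0 0;0.085 -0.4 -0.029 -0.015 0 0 0;0.085 -0.44 -0.029 -0.015 0 0 0;0.085 -0.48 -0.029 -0.015 0 0 0;0.085 -0.52 -0.029 -0.015 0 0 0;0.085 -0.56 -0.029 -0.015 0 0 0;0.085 -0.6 -0.029 -0.01 0 0 0;0.085 -0.64 -0.029 0.02 0 0 0;0.085 -0.655 -0.029 0.05 0 0 0;0.085 -0.655 -0.029 0.08 0 0 0;0.085 -0.655 -0.029 0.1 0 0 0;0.085 -0.655 -0.029 0.1 0 0 0'
python3 - <<'E'
from h import *
o=ctrl.get_obs();im=ctrl.get_image("wrist");save(im,"pics/w5.png")
print(o["tool_pos"],o["tool_rot"]);go([.452,-.345,.018],np.pi/2)
for m in ctrl.cut_out("wrist","drill_case"):print(m["p"],rect("wrist",m["mask"],.036,o))
E
```

```text
t: 11.95
tool_pos: [0.4499, -0.3408, 0.1275]
tool_rot: [-2.212, -2.212, -0.001]
contact_force: [-0.3, 0.7, -0.6]
opening: 0.0848
grip_force: 0.0
[ 0.4499 -0.3408  0.1275] [-2.2116 -2.212  -0.0005]
shift [-0.0038  0.0014  0.1128] turn [-0.006  -0.0065  0.0007] t 12.0
0.84 [ 449.5702 -342.3446  104.133    65.1297  -89.5746]
```

```bash
python3 -m jog '0.085 -0.003 0.001 0.02 0 0 0;0.085 -0.003 0.001 0.05 0 0 0;0.085 -0.003 0.001 0.075 0 0 0;0.085 -0.003 0.001 0.09 0 0 0;0.085 -0.003 0.001 0.1 0 0 0;0.085 -0.003 0.001 0.107 0 0 0;0.085 -0.003 0.001 0.107 0 0 0'
```

```text
t: 12.63
tool_pos: [0.4544, -0.3475, 0.0285]
tool_rot: [2.221, 2.222, 0.0]
contact_force: [-0.1, 0.0, -0.3]
opening: 0.085
grip_force: 0.0
```

```bash
python3 -m jog '0.085 0.002 -0.002 0.006 0 0 0;0.085 0.002 -0.002 0.011 0 0 0;0.06 0.002 -0.002 0.011 0 0 0;0.055 0.002 -0.002 0.011 0 0 0;0.055 0.002 -0.002 0.011 0 0 0;0.055 0.002 -0.002 0.011 0 0 0;0.055 0.002 -0.002 0.011 0 0 0;0.055 0.002 -0.002 -0.01 0 0 0;0.055 0.002 -0.002 -0.04 0 0 0;0.055 0.002 -0.002 -0.08 0 0 0;0.055 0.002 -0.002 -0.12 0 0 0;0.055 0.002 -0.002 -0.16 0 0 0;0.055 0.002 -0.002 -0.2 0 0 0;0.055 0.002 -0.002 -0.2 0 0 0' 50
python3 - <<'E'
from h import *
go([.48,-.345,.25],np.pi/2)
E
```

```text
t: 13.8
tool_pos: [0.4551, -0.3486, 0.2387]
tool_rot: [2.21, 2.21, 0.0]
contact_force: [1.5, -1.1, -0.9]
opening: 0.063
grip_force: 58.1
shift [ 0.0035  0.0251 -0.011 ] turn [0.0116 0.0114 0.    ] t 13.8
```

```bash
python3 -m jog '0.055 0.04 0.01 -0.01 0 0 0;0.055 0.08 0.02 -0.01 0 0 0;0.055 0.12 0.03 -0.01 0 0 0;0.055 0.16 0.03 -0.01 0 0 0;0.055 0.2 0.03 -0.01 0 0 0;0.055 0.24 0.03 -0.01 0 0 0;0.055 0.28 0.03 -0.01 0 0 0;0.055 0.32 0.03 -0.01 0 0 0;0.055 0.36 0.03 -0.01 0 0 0;0.055 0.4 0.03 -0.01 0 0 0;0.055 0.44 0.03 -0.01 0 0 0;0.055 0.48 0.03 -0.01 0 0 0;0.055 0.52 0.03 -0.01 0 0 0;0.055 0.56 0.03 -0.01 0 0 0;0.055 0.6 0.04 -0.01 0 0 -0.04;0.055 0.63 0.06 -0.01 0 0 -0.075;0.055 0.66 0.09 0 0 0 -0.075;0.055 0.68 0.125 0 0 0 -0.075;0.055 0.68 0.125 0.02 0 0 -0.075;0.055 0.68 0.125 0.02 0 0 -0.075'
python3 - <<'E'
from h import *
o=ctrl.get_obs();im=ctrl.get_image("wrist");save(im,"pics/w6.png")
print(o["tool_pos"],o["tool_rot"]);go([.596,.349,.030],1.645)
for m in ctrl.cut_out("wrist","drill_case_insert"):print(m["p"],rect("wrist",m["mask"],.028,o))
for n,z in [("drill_case_insert",0),("drill_case",o["tool_pos"][2]-.018)]: print(n,[(d["p"],plane("wrist",d["xy"],z,o)[0]) for d in ctrl.tip_of("wrist",n)])
E
```

```text
t: 15.47
tool_pos: [0.5756, 0.3344, 0.201]
tool_rot: [-2.133, -2.301, 0.015]
contact_force: [-1.2, -1.4, -5.3]
opening: 0.0632
grip_force: 57.8
[0.5756 0.3344 0.201 ] [-2.1327 -2.3011  0.0153]
shift [0.0142 0.0236 0.1726] turn [-0.009   0.0033  0.0012] t 15.5167
0.56 [590.2919 386.1244 105.3147  65.9424   1.6224]
drill_case_insert [(0.75, array([0.5917, 0.3496, 0.    ]))]
drill_case [(0.95, array([0.5739, 0.334 , 0.183 ]))]
```

View pics/w6.png

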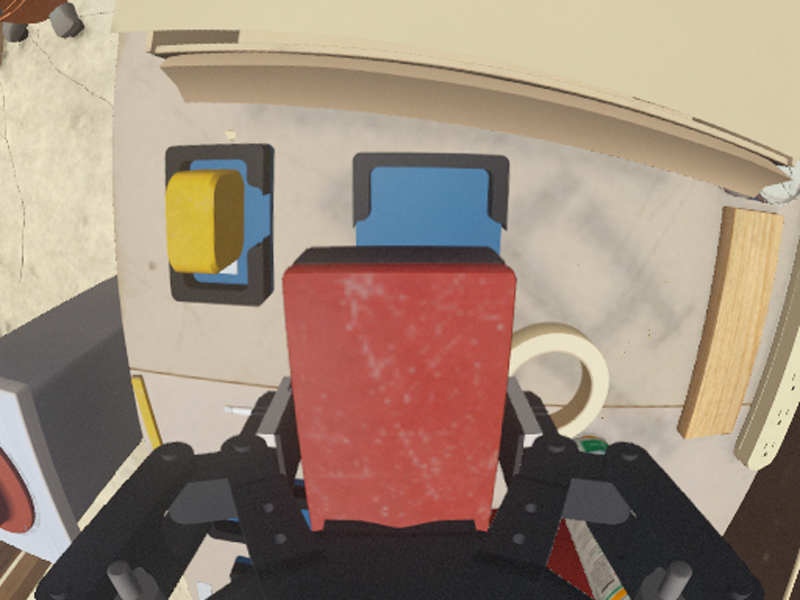

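The case is held level and centred, with the insert at (430,200) ahead of it. I'll descend in two steps.

```bash
python3 -m jog '0.055 0.014 0.021 0 0 0 0;0.055 0.014 0.021 0.03 0 0 0;0.055 0.014 0.021 0.06 0 0 0;0.055 0.014 0.021 0.09 0 0 0;0.055 0.014 0.021 0.11 0 0 0;0.055 0.014 0.021 0.11 0 0 0;0.055 0.014 0.021 0.11 0 0 0'
python3 - <<'E'
from h import *
o=ctrl.get_obs();im=ctrl.get_image("wrist");save(im,"pics/w7.png")
print(o["tool_pos"],o["tool_rot"]);go([.594,.349,.030],1.645)
E
```

```text
t: 16.25
tool_pos: [0.5961, 0.3493, 0.0985]
tool_rot: [-2.137, -2.302, 0.001]
contact_force: [-0.1, 0.8, -3.0]
opening: 0.0628
grip_force: 57.7
[0.5961 0.3493 0.0985] [-2.1368 -2.3024  0.0015]
shift [-0.0008 -0.0038  0.0707] turn [ 0.0028 -0.001   0.0004] t 16.3
```

View pics/w7.png

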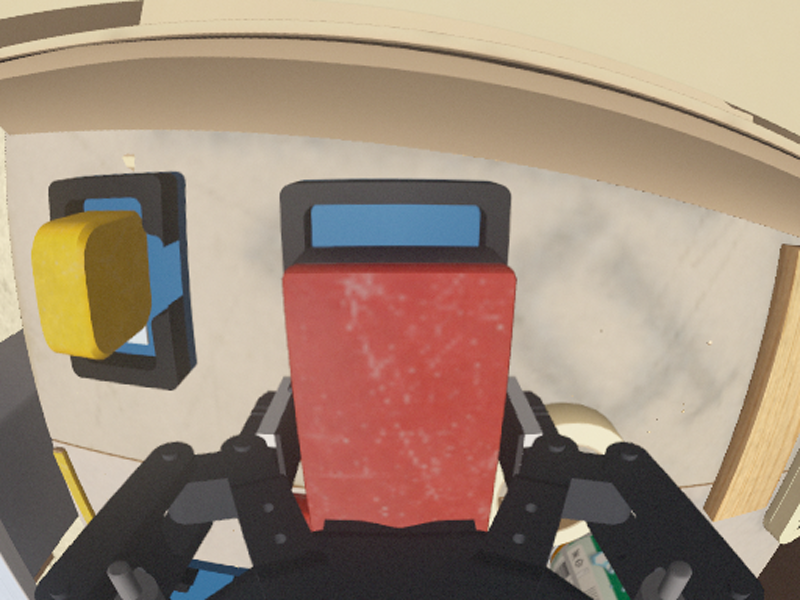

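Run:
```python
from h import *
o=ctrl.get_obs();s=1.5625
b=plane("wrist",np.array([[400,140]])/s,0,o)[0];print("box foot",b)
for r in (65,45,35):
    C,d=ray("wrist",np.array([[400,r]])/s,o)
    print("cam",C,"edge z at foot y",C[2]+d[0,2]*(b[1]-C[1])/d[0,1])
print(plane("wrist",np.array([[395,205]])/s,.010,o))
```

```text
box foot [0.591  0.4376 0.    ]
cam [0.5905 0.4298 0.2354] edge z at foot y 0.19589054458775645
cam [0.5905 0.4298 0.2354] edge z at foot y 0.2032511192377816
cam [0.5905 0.4298 0.2354] edge z at foot y 0.20602816573913035
[[0.5909 0.4055 0.01  ]]
```

Run:
```python
from h import *
s=1.5625
o2=dict(tool_pos=np.array([.4847,.3019,.2595]),tool_rot=np.array([-2.2183,-2.2228,.0068]))
o4=dict(tool_pos=np.array([.4864,.3075,.2398]),tool_rot=np.array([2.2225,2.2128,.0106]))
print("w2",plane("wrist",np.array([[400,64],[600,90],[700,110]])/s,0,o2))
print("w4",plane("wrist",np.array([[300,95],[500,115],[700,155]])*0.48+[128,0],0,o4))
o=ctrl.get_obs()
print("w7",plane("wrist",np.array([[200,130],[400,140],[600,190]])/s,0,o))
for zt in (.08,.1,.12,.15,.2):
  print(zt,plane("wrist",np.array([[600,60]])/s,zt,o2)[0],plane("wrist",np.array([[400,42]])/s,zt,o)[0],plane("top",np.array([[150,300],[135,395]])/s,zt)[:,:2])
```

```text
w2 [[0.4834 0.4595 0.    ]
 [0.659  0.4489 0.    ]
 [0.7702 0.4465 0.    ]]
w4 [[0.5087 0.4562 0.    ]
 [0.6337 0.4518 0.    ]
 [0.7964 0.4478 0.    ]]
w7 [[0.4853 0.4404 0.    ]
 [0.591  0.4376 0.    ]
 [0.6995 0.424  0.    ]]
0.08 [0.6236 0.4577 0.08  ] [0.5883 0.4684 0.08  ] [[0.6278 0.458 ]
 [0.4468 0.472 ]]
0.1 [0.6147 0.4529 0.1   ] [0.5886 0.4634 0.1   ] [[0.623  0.4494]
 [0.4454 0.4631]]
0.12 [0.6059 0.4481 0.12  ] [0.5889 0.4585 0.12  ] [[0.6183 0.4407]
 [0.4439 0.4542]]
0.15 [0.5925 0.4409 0.15  ] [0.5893 0.451  0.15  ] [[0.6111 0.4277]
 [0.4417 0.4408]]
0.2 [0.5704 0.4289 0.2   ] [0.59   0.4386 0.2   ] [[0.5992 0.4061]
 [0.438  0.4185]]
```

The box is about 0.1 m high at y ≥ 0.45, so it is clear.

```bash
python3 -m jog '0.055 0 -0.003 0.01 0 0 0;0.055 0 -0.003 0.025 0 0 0;0.055 0 -0.003 0.04 0 0 0;0.055 0 -0.003 0.052 0 0 0;0.055 0 -0.003 0.06 0 0 0;0.055 0 -0.003 0.066 0 0 0;0.055 0 -0.003 0.068 0 0 0;0.055 0 -0.003 0.068 0 0 0'
```

```text
t: 16.97
tool_pos: [0.5935, 0.3495, 0.0293]
tool_rot: [-2.136, -2.303, 0.002]
contact_force: [0.7, -0.2, -2.6]
opening: 0.063
grip_force: 57.9
```

```bash
python3 -m jog '0.055 0 0 0.002 0 0 0;0.055 0 0 0.002 0 0 0;0.077 0 0 0.002 0 0 0;0.077 0 0 0.002 0 0 0;0.077 0 0 0.002 0 0 0;0.077 0 0 -0.01 0 0 0;0.077 0 0 -0.03 0 0 0;0.077 0 0 -0.07 0 0 0;0.077 0 0 -0.11 0 0 0;0.077 0 0 -0.15 0 0 0;0.077 0 0 -0.19 0 0 0;0.077 -0.03 -0.03 -0.22 0 0 0.1;0.077 -0.03 -0.03 -0.22 0 0 0.1'
python3 - <<'E'
from h import *
o=ctrl.get_obs();ctrl.get_image("wrist")
print([(d["p"],plane("wrist",d["xy"],.01,o)[0]) for d in ctrl.tip_of("wrist","drill_case")])
for m in ctrl.cut_out("wrist","drill_case"):print(m["p"],rect("wrist",m["mask"],.046,o))
go([.46,.10,.30],0)
E
```

```text
t: 18.05
tool_pos: [0.5674, 0.3172, 0.2594]
tool_rot: [2.249, 2.187, 0.016]
contact_force: [0.8, -0.4, 0.8]
opening: 0.0771
grip_force: 0.0
[(0.81, array([0.5928, 0.3463, 0.01  ])), (0.54, array([0.5379, 0.0914, 0.01  ]))]
0.74 [592.2678 351.2479  99.3084  65.8646 -85.1089]
shift [-0.2199 -0.1008 -0.049 ] turn [ 0.0007 -0.0026  1.5463] t 18.2
```

```bash
python3 -m jog '0.077 -0.03 -0.04 -0.03 0 0 0.12;0.077 -0.06 -0.06 -0.04 0 0 0.24;0.077 -0.1 -0.08 -0.045 0 0 0.36;0.077 -0.13 -0.1 -0.045 0 0 0.48;0.077 -0.17 -0.1 -0.045 0 0 0.6;0.077 -0.2 -0.1 -0.045 0 0 0.72;0.077 -0.22 -0.1 -0.045 0 0 0.84;0.077 -0.22 -0.1 -0.045 0 0 0.96;0.077 -0.22 -0.1 -0.045 0 0 1.08;0.077 -0.22 -0.1 -0.045 0 0 1.2;0.077 -0.22 -0.1 -0.045 0 0 1.32;0.077 -0.22 -0.1 -0.045 0 0 1.44;0.077 -0.22 -0.1 -0.045 0 0 1.546;0.077 -0.22 -0.1 -0.045 0 0 1.546;0.077 -0.22 -0.1 -0.045 0 0 1.546'
python3 - <<'E'
from h import *
o=ctrl.get_obs();im=ctrl.get_image("wrist");save(im,"pics/w8.png")
print(o["tool_pos"],o["tool_rot"])
for n,z,h in [("short_driver_mid",.013,.013),("long_driver_mid",.016,.016),("short_driver_insert",0,.028),("long_driver_insert",0,.028)]:
    print(n,[(round(d["p"],2),plane("wrist",d["xy"],z,o)[0]*1000) for d in ctrl.tip_of("wrist",n)])
    for m in ctrl.cut_out("wrist",n)[:2]: print("   ",round(float(m["p"]),2),m["extent"],rect("wrist",m["mask"],h,o))
E
```

```text
t: 19.45
tool_pos: [0.4605, 0.1003, 0.2933]
tool_rot: [3.142, 0.005, -0.006]
contact_force: [0.1, 0.6, -0.2]
opening: 0.0772
grip_force: 0.0
[0.4605 0.1003 0.2933] [ 3.1415  0.0051 -0.0056]
short_driver_mid [(0.61, array([521.5023, 202.0064,  13.    ])), (0.52, array([ 520.8055, -172.7737,   13.    ])), (0.38, array([441.3213, 361.06  ,  13.    ]))]
    0.58 [239.2, 6.2, 296.2, 200.2] [531.5308  85.8662 276.2971  79.4747   2.1438]
    0.55 [169.7, 41.3, 192.2, 177.8] [527.1958 204.96   188.1562  30.1343   2.5387]
long_driver_mid []
    0.83 [404.9, 54.3, 443.8, 198.2] [ 514.4493 -168.9475  232.1478   47.3564   -5.0787]
short_driver_insert [(0.62, array([526.1237, -51.0031,   0.    ]))]
    0.96 [329.6, 35.6, 391.2, 192.3] [522.1895 -46.687  222.1147  76.4035  -3.0932]
long_driver_insert [(0.82, array([532.83  ,  87.8372,   0.    ]))]
    0.59 [236.4, 7.1, 295.4, 199.5] [532.2137  86.2215 267.1013  73.9714   1.9266]
```

View pics/w8.png

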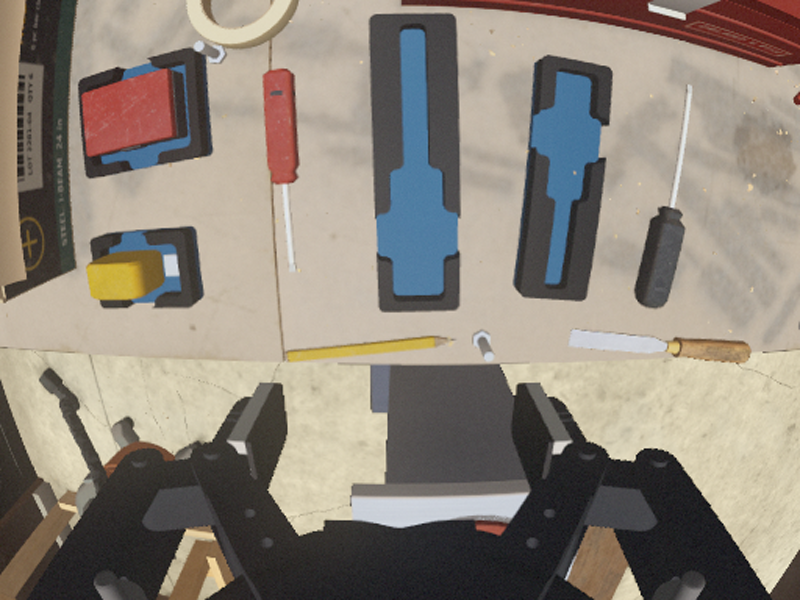

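The view shows:
- Case and tape seated in their inserts.
- Short driver from (280,70) at the handle to (293,271) at the tip.
- Long driver from (653,305) at the handle to (689,86) at the tip.
- Long insert in the middle at (415,165), short insert at (563,180).

Run:
```python
from h import *
o=ctrl.get_obs();s=1.5625
f=lambda p,z:(plane("wrist",np.array(p)/s,z,o)*1000)[:,:2]
def seg(n,a):
    d=a[0]-a[1];print(n,a.ravel(),"mid",a.mean(0),"len",np.hypot(*d),"ang",np.degrees(np.arctan2(d[1],d[0])))
seg("short",f([[280,70],[293,271]],.013)); seg("long",f([[653,306],[689,86]],.016))
seg("short handle edges->ctr",f([[280,74],[283,180]],.013))
seg("long handle",f([[656,290],[669,215]],.016))
for n,c in [("short",[[540,57],[611,67],[585,299],[516,292]]),("long",[[371,15],[457,15],[459,309],[379,311]])]:
    a=f(c,.028);print(n,"ins",a.ravel(),a.mean(0));e=(a[0]+a[1]-a[2]-a[3]);print(np.degrees(np.arctan2(e[1],e[0])))
seg("short floor",f([[573,72],[553,283]],.010))
seg("long floor",f([[413,28],[418,296]],.010))
print("chan",f([[605,120],[601,160]],.028).ravel(),f([[458,216],[458,257]],.028).ravel())
```

```text
short [621.2901 206.4731 433.732  199.9486] mid [527.511  203.2108] len 187.6715593048642 ang 1.9923151896668863
long [ 399.6205 -165.9843  630.3723 -188.5307] mid [ 514.9964 -177.2575] len 231.85070588095897 ang 174.4194254481883
short handle edges->ctr [617.4997 206.4599 519.4176 205.2629] mid [568.4586 205.8614] len 98.08934774563535 ang 0.6991953606038895
long handle [ 417.1385 -166.5446  496.0018 -171.0138] mid [ 456.5701 -168.7792] len 78.98978599987159 ang 176.75654515163626
short ins [632.3324 -22.5343 631.7875 -91.6721 410.9974 -78.5864 417.6787  -8.0064] [523.199  -50.1998]
-3.628540568079946
long ins [664.7743 123.9238 665.795   50.6283 401.1591  44.8703 399.2428 118.4518] [532.7428  84.4685]
1.213463218731368
short floor [625.5146 -60.4705 421.5364 -50.0502] mid [523.5255 -55.2604] len 204.24418195141908 ang -2.9244095744077874
long floor [657.3463  87.73   408.0036  82.0893] mid [532.6749  84.9096] len 249.4065140995968 ang 1.295956597093149
chan [580.8515 -85.7571 543.4988 -83.0227] [486.9245  48.6467 450.1067  47.6007]
```

```bash
python3 -m jog '0.06 0.01 -0.01 0.01 0 0 -0.12;0.06 0.02 -0.02 0.02 0 0 -0.24;0.06 0.03 -0.03 0.03 0 0 -0.36;0.06 0.04 -0.04 0.04 0 0 -0.48;0.06 0.05 -0.05 0.05 0 0 -0.6;0.06 0.06 -0.06 0.06 0 0 -0.72;0.06 0.07 -0.07 0.07 0 0 -0.84;0.06 0.08 -0.08 0.08 0 0 -0.96;0.06 0.09 -0.09 0.09 0 0 -1.08;0.06 0.1 -0.1 0.09 0 0 -1.2;0.06 0.109 -0.105 0.09 0 0 -1.32;0.06 0.109 -0.105 0.09 0 0 -1.44;0.06 0.109 -0.105 0.09 0 0 -1.56;0.06 0.109 -0.105 0.09 0 0 -1.68;0.06 0.109 -0.105 0.09 0 0 -1.8;0.06 0.109 -0.105 0.09 0 0 -1.92;0.06 0.109 -0.105 0.09 0 0 -2.04;0.06 0.109 -0.105 0.09 0 0 -2.16;0.06 0.109 -0.105 0.09 0 0 -2.28;0.06 0.109 -0.105 0.09 0 0 -2.4'
python3 -m jog '0.06 0 0 0 0 0 -0.12;0.06 0 0 0 0 0 -0.24;0.06 0 0 0 0 0 -0.36;0.06 0 0 0 0 0 -0.48;0.06 0 0 0 0 0 -0.6;0.06 0 0 0 0 0 -0.72;0.06 0 0 0 0 0 -0.77;0.06 0 0 0 0 0 -0.77'
python3 - <<'E'
from h import *
o=ctrl.get_obs();print(o["q"],o["tool_pos"]);go([.5695,.205,.013],np.pi+.035)
im=ctrl.get_image("wrist");save(im,"pics/w9.png")
for m in ctrl.cut_out("wrist","short_driver_mid")[:2]: print(round(float(m["p"]),2),m["extent"],rect("wrist",m["mask"],.013,o))
E
```

```text
t: 21.57
tool_pos: [0.5698, 0.2051, 0.2054]
tool_rot: [1.13, 2.931, 0.0]
contact_force: [0.0, -0.4, 0.4]
opening: 0.0601
grip_force: 0.0
t: 22.23
tool_pos: [0.5698, 0.2051, 0.2053]
tool_rot: [-0.046, 3.141, 0.0]
contact_force: [0.1, -0.0, 0.0]
opening: 0.0599
grip_force: 0.0
[ 0.2226  0.0299  1.6936  0.      1.418  -1.3773] [0.5698 0.2051 0.2053]
shift [ 0.0003 -0.0001  0.1923] turn [ 0.0001  0.     -0.0059] t 22.2333
0.64 [243.2, 50.5, 270.9, 217.7] [527.5824 204.0977 188.6875  25.5478   2.2788]
0.37 [115.6, 18.9, 194.9, 245.4] [533.9103  84.0563 279.4221  86.837    1.7293]
```

View pics/w9.png

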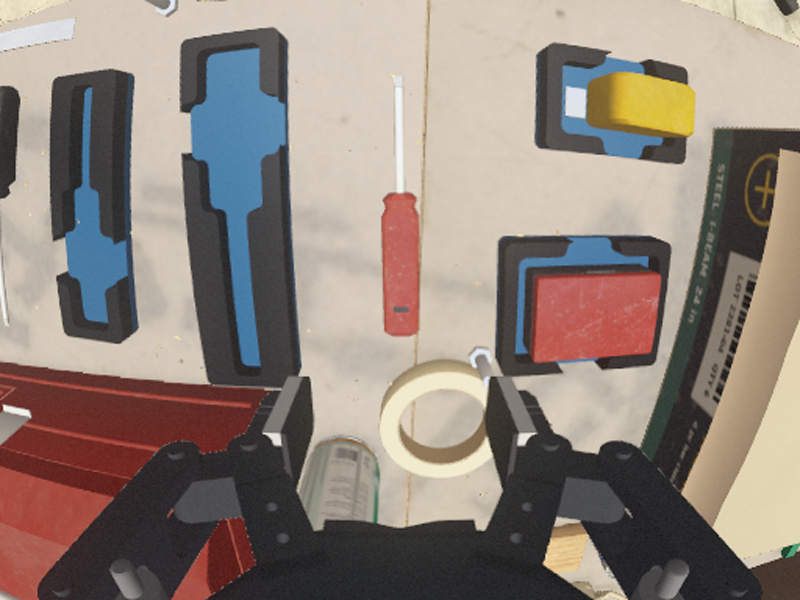

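The drivers, inserts and the two placed tools agree with the earlier estimates. The short driver is at (400,205) px, upright in the image, with its handle under the jaws' approach line. I'll descend.

```bash
python3 -m jog '0.06 0 0 0.03 0 0 0;0.06 0 0 0.07 0 0 0;0.06 0 0 0.11 0 0 0;0.06 0 0 0.14 0 0 0;0.06 0 0 0.16 0 0 0;0.06 0 0 0.175 0 0 0;0.06 0 0 0.185 0 0 0;0.06 0 0 0.191 0 0 0;0.06 0 0 0.191 0 0 0;0.02 0 0 0.191 0 0 0;0.02 0 0 0.191 0 0 0;0.02 0 0 0.191 0 0 0;0.02 0 0 0.191 0 0 0;0.02 0 0 0.191 0 0 0;0.02 0 0 0.17 0 0 0;0.02 0 0 0.13 0 0 0;0.02 0 0 0.09 0 0 0;0.02 0 0 0.05 0 0 0;0.02 0 0 0.02 0 0 0;0.02 0 0 0.02 0 0 0' 40
python3 - <<'E'
from h import *
go([.5653,-.0543,.10],np.pi-.056)
E
```

```text
t: 24.0
tool_pos: [0.5738, 0.2061, 0.1947]
tool_rot: [-0.044, 3.127, 0.005]
contact_force: [0.9, -0.4, -0.4]
opening: 0.0247
grip_force: 39.6
shift [ 0.0172 -0.2603  0.0937] turn [0.0035 0.0141 0.0843] t 24.0
```

```bash
python3 -m jog '0.02 0.013 -0.03 0 0 0 0;0.02 0.013 -0.07 0 0 0 0;0.02 0.013 -0.11 0 0 0 0.05;0.02 0.013 -0.15 0 0 0 0.09;0.02 0.013 -0.19 0 0 0 0.09;0.02 0.013 -0.23 0 0 0 0.09;0.02 0.013 -0.26 0 0 0 0.09;0.02 0.013 -0.26 0.03 0 0 0.09;0.02 0.013 -0.26 0.06 0 0 0.09;0.02 0.013 -0.26 0.09 0 0 0.09;0.02 0.013 -0.26 0.11 0 0 0.09;0.02 0.013 -0.26 0.11 0 0 0.09;0.02 0.013 -0.26 0.11 0 0 0.09'
python3 - <<'E'
from h import *
o=ctrl.get_obs();print(o["tool_pos"]);go([.5653,-.0543,.024],np.pi-.056)
im=ctrl.get_image("wrist");save(im,"pics/w10.png")
for m in ctrl.cut_out("wrist","short_driver_insert")[:2]: print(round(float(m["p"]),2),m["extent"],rect("wrist",m["mask"],.028,o))
E
```

```text
t: 25.08
tool_pos: [0.5626, -0.0549, 0.0735]
tool_rot: [-0.097, -3.136, -0.001]
contact_force: [0.1, 0.1, -0.0]
opening: 0.025
grip_force: 39.7
[ 0.5626 -0.0549  0.0735]
shift [-0.0029  0.0007  0.0495] turn [ 0.0007 -0.0041 -0.0059] t 25.0833
0.73 [200.8, 0.0, 314.7, 303.6] [500.6914 -31.0782 163.7748  31.5021  -3.3281]
```

View pics/w10.png

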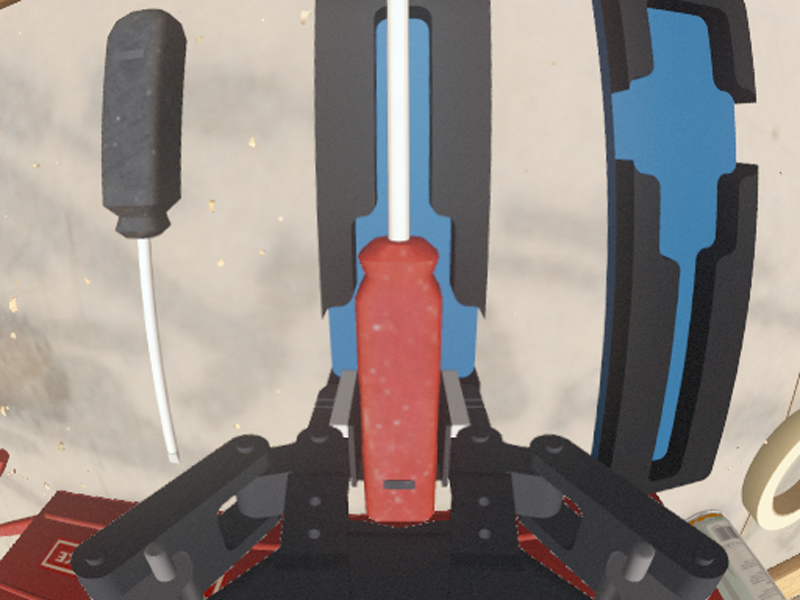

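The shaft at column 399 lies over the slot at column 403, with the channel at rows 305–375.

Run:
```python
from h import *
o=ctrl.get_obs();s=1.5625
f=lambda p,z:plane("wrist",np.array(p)/s,z,o)*1000
print("step(-17) z10",f([[358,213],[450,213]],.010),"slot end(-101)",f([[403,18]],.010),"chan start(+20) top",f([[325,318],[485,316]],.028),"floor",f([[332,308]],.01))
```

```text
step(-17) z10 [[508.6095 -69.6077  10.    ]
 [511.0277 -29.6169  10.    ]] slot end(-101) [[423.729  -44.7747  10.    ]] chan start(+20) top [[549.6786 -85.71    28.    ]
 [552.9895 -17.8921  28.    ]] floor [[551.4192 -85.3529  10.    ]]
```

```bash
python3 -m jog '0.02 -0.004 0.001 0.015 0 0 0;0.02 -0.004 0.001 0.03 0 0 0;0.02 -0.004 0.001 0.042 0 0 0;0.02 -0.004 0.001 0.048 0 0 0;0.02 -0.004 0.001 0.05 0 0 0;0.02 -0.004 0.001 0.05 0 0 0;0.02 -0.004 0.001 0.05 0 0 0'
```

```text
t: 25.77
tool_pos: [0.569, -0.0546, 0.0263]
tool_rot: [0.097, 3.138, -0.001]
contact_force: [0.5, -0.2, -0.8]
opening: 0.025
grip_force: 39.7
```

```bash
python3 -m jog '0.02 0.002 0 0.002 0 0 0;0.02 0.002 0 0.003 0 0 0;0.02 0.002 0 0.003 0 0 0;0.045 0.002 0 0.003 0 0 0;0.045 0.002 0 0.003 0 0 0;0.045 0.002 0 0.003 0 0 0;0.045 0.002 0 -0.01 0 0 0;0.045 0.002 0 -0.03 0 0 0;0.045 0.002 0 -0.06 0 0 0;0.045 0.002 0 -0.1 0 0 0;0.065 0.02 -0.02 -0.12 0 0 0.02;0.065 0.06 -0.06 -0.13 0 0 0.04;0.065 0.09 -0.09 -0.13 0 0 0.04;0.065 0.11 -0.11 -0.13 0 0 0.04;0.065 0.11 -0.11 -0.13 0 0 0.04;0.065 0.11 -0.11 -0.13 0 0 0.04'
python3 - <<'E'
from h import *
o=ctrl.get_obs();im=ctrl.get_image("wrist");save(im,"pics/w11.png")
print(o["tool_pos"])
for n,z in (("long_driver_mid",.016),("short_driver_mid",.023)):
  print(n,[(round(d["p"],2),plane("wrist",d["xy"],z,o)[0]*1000) for d in ctrl.tip_of("wrist",n)])
  for m in ctrl.cut_out("wrist",n)[:2]: print(round(float(m["p"]),2),m["extent"],rect("wrist",m["mask"],z,o))
go([.4513,-.1711,.015],np.pi-.098)
E
```

```text
t: 27.1
tool_pos: [0.4505, -0.1586, 0.1561]
tool_rot: [0.166, 3.136, -0.001]
contact_force: [-0.7, -0.3, 0.1]
opening: 0.0649
grip_force: 0.0
[ 0.4505 -0.1586  0.1561]
long_driver_mid []
0.79 [232.0, 133.1, 266.6, 329.4] [ 515.2991 -171.7726  232.4771   33.6824   -7.3929]
short_driver_mid [(0.71, array([521.4421, -54.655 ,  23.    ]))]
0.86 [348.5, 156.3, 378.3, 284.8] [504.2934 -54.4445 146.9908  31.4913   3.9412]
shift [-0.0004 -0.0145  0.1404] turn [ 0.0003 -0.0001 -0.002 ] t 27.35
```

View pics/w11.png

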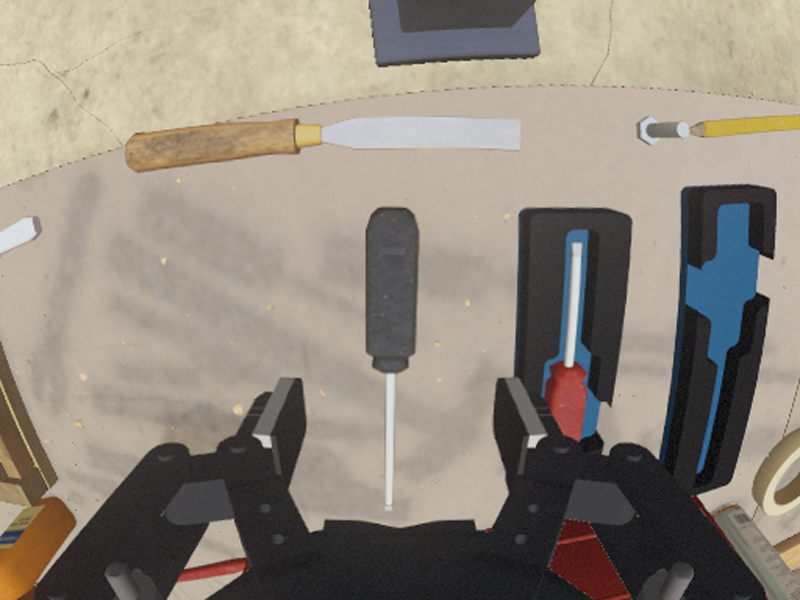

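The short driver is seated in its slot, with its shaft at (573,300). The long driver runs from (393,208) to (388,508).

Run:
```python
from h import *
o=ctrl.get_obs();s=1.5625
a=(plane("wrist",np.array([[392,208],[389,508]])/s,.016,o)*1000)[:,:2];d=a[0]-a[1];u=d/np.hypot(*d)
print(a,a.mean(0),np.hypot(*d),np.degrees(np.arctan2(d[1],d[0])))
print((plane("wrist",np.array([[367,280],[417,280]])/s,.016,o)*1000)[:,:2])
g=a.mean(0)+64*u;print(g);go([g[0]/1e3,g[1]/1e3,.016],np.arctan2(u[1],u[0]))
```

```text
[[ 402.713  -155.6294]
 [ 630.1661 -182.2268]] [ 516.4395 -168.9281] 229.00295906184706 173.3303500491586
[[ 445.081  -175.434 ]
 [ 448.1614 -144.9786]]
[ 452.8727 -161.4949]
shift [-0.001  -0.0048  0.1394] turn [ 0.0003 -0.0001  0.0164] t 27.35
```

```bash
python3 -m jog '0.065 -0.001 -0.004 0.03 0 0 0.016;0.065 -0.001 -0.004 0.07 0 0 0.016;0.065 -0.001 -0.004 0.1 0 0 0.016;0.065 -0.001 -0.004 0.12 0 0 0.016;0.065 -0.001 -0.004 0.133 0 0 0.016;0.065 -0.001 -0.004 0.139 0 0 0.016;0.065 -0.001 -0.004 0.139 0 0 0.016;0.02 -0.001 -0.004 0.139 0 0 0.016;0.02 -0.001 -0.004 0.139 0 0 0.016;0.02 -0.001 -0.004 0.139 0 0 0.016;0.02 -0.001 -0.004 0.139 0 0 0.016;0.02 -0.001 -0.004 0.139 0 0 0.016;0.02 -0.001 -0.004 0.12 0 0 0.016;0.02 -0.001 -0.004 0.08 0 0 0.016;0.02 -0.001 -0.004 0.04 0 0 0.016;0.02 -0.001 -0.004 0 0 0 0.016;0.02 -0.001 -0.004 -0.03 0 0 0.016;0.02 -0.001 -0.004 -0.03 0 0 0.016' 40
python3 - <<'E'
from h import *
u=np.array([-np.cos(np.radians(1.35)),-np.sin(np.radians(1.35))])
g=np.array([.5325,.0855])+.064*u;print(g);go([*g,.14],np.pi+np.radians(1.35))
E
```

```text
t: 28.85
tool_pos: [0.4557, -0.1635, 0.1938]
tool_rot: [0.184, 3.123, -0.009]
contact_force: [0.7, -0.5, 0.6]
opening: 0.03
grip_force: 40.3
[0.4685 0.084 ]
shift [0.0171 0.2475 0.0523] turn [-0.0061  0.0127 -0.1414] t 28.85
```

```bash
python3 -m jog '0.02 0.002 0.03 0 0 0 0;0.02 0.004 0.07 0 0 0 -0.05;0.02 0.006 0.11 0 0 0 -0.1;0.02 0.008 0.15 0 0 0 -0.141;0.02 0.01 0.19 0 0 0 -0.141;0.02 0.013 0.22 0 0 0 -0.141;0.02 0.013 0.245 0.02 0 0 -0.141;0.02 0.013 0.245 0.05 0 0 -0.141;0.02 0.013 0.245 0.08 0 0 -0.141;0.02 0.013 0.245 0.105 0 0 -0.141;0.02 0.013 0.245 0.105 0 0 -0.141;0.02 0.013 0.245 0.105 0 0 -0.141'
python3 - <<'E'
from h import *
o=ctrl.get_obs();print(o["tool_pos"]);go([.4685,.084,.026],np.pi+np.radians(1.35))
im=ctrl.get_image("wrist");save(im,"pics/w12.png")
E
```

```text
t: 29.85
tool_pos: [0.4662, 0.0833, 0.0784]
tool_rot: [0.036, -3.137, 0.0]
contact_force: [-0.0, 0.7, 0.2]
opening: 0.0301
grip_force: 40.4
[0.4662 0.0833 0.0784]
shift [-0.0026  0.0007  0.0524] turn [ 0.0001 -0.0049 -0.0004] t 29.85
```

View pics/w12.png

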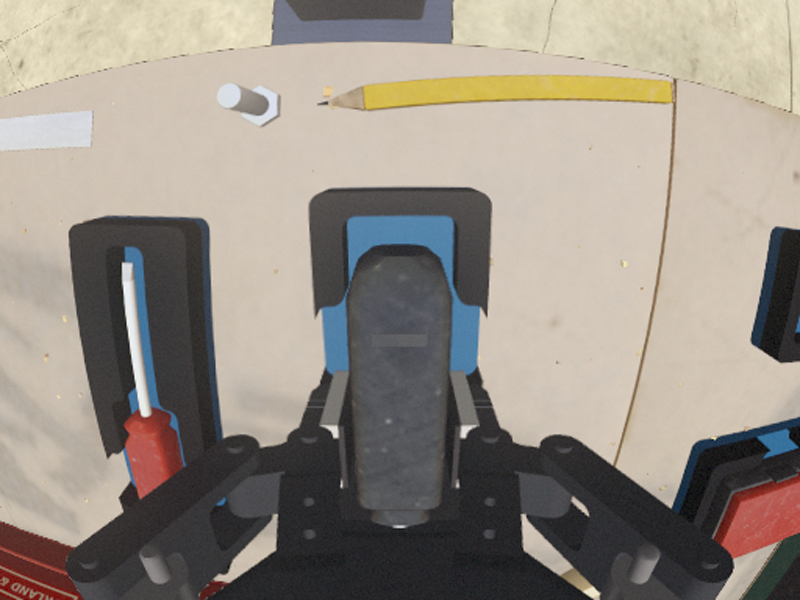

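The long handle is centred over its pocket, 399 px against 401 px. I'll check the lengthwise position from the pocket end at row 215 and the channel edge at row 305.

Run:
```python
from h import *
o=ctrl.get_obs();s=1.5625
f=lambda p,z:plane("wrist",np.array(p)/s,z,o)*1000
print("block end(+133)",f([[313,190],[400,187],[490,192]],.028),"pocket end(+123)",f([[400,216]],.010),"chan(+85)",f([[318,316],[487,314]],.028))
print("handle end rel TCP (lower edge)",f([[400,246]],o["tool_pos"][2]-.01)-o["tool_pos"]*1000)
```

```text
block end(+133) [[401.4987  47.0916  28.    ]
 [399.9992  82.2418  28.    ]
 [400.6162 118.7457  28.    ]] pocket end(+123) [[414.1674  82.6203  10.    ]] chan(+85) [[455.5142  48.0715  28.    ]
 [452.9428 121.1504  28.    ]]
handle end rel TCP (lower edge) [[-52.1825  -0.7229 -10.    ]]
```

```bash
python3 -m jog '0.02 -0.002 0 0.015 0 0 0;0.02 -0.002 0 0.03 0 0 0;0.02 -0.002 0 0.042 0 0 0;0.02 -0.002 0 0.048 0 0 0;0.02 -0.002 0 0.051 0 0 0;0.02 -0.002 0 0.051 0 0 0;0.02 -0.002 0 0.051 0 0 0'
```

```text
t: 30.48
tool_pos: [0.4711, 0.0833, 0.0307]
tool_rot: [-0.036, 3.139, 0.0]
contact_force: [-0.2, 0.3, -0.8]
opening: 0.03
grip_force: 40.4
```

```bash
python3 -m jog '0.02 0 0 0.002 0 0 0;0.02 0 0 0.004 0 0 0;0.02 0 0 0.004 0 0 0;0.02 0 0 0.004 0 0 0'
```

```text
t: 30.82
tool_pos: [0.4714, 0.0834, 0.028]
tool_rot: [-0.037, 3.14, -0.0]
contact_force: [-5.8, -0.3, 11.9]
opening: 0.0297
grip_force: 42.0
```

```bash
python3 -m jog '0.05 0 0 0 0 0 0;0.05 0 0 0 0 0 0;0.05 0 0 0 0 0 0;0.05 0 0 -0.01 0 0 0;0.05 0 0 -0.03 0 0 0;0.05 0 0 -0.07 0 0 0;0.05 0 0 -0.11 0 0 0;0.05 0.03 0 -0.15 0 0 0;0.05 0.06 0 -0.19 0 0 0;0.05 0.08 0 -0.22 0 0 0;0.05 0.08 0 -0.22 0 0 0;0.05 0.08 0 -0.22 0 0 0'
python3 - <<'E'
from h import *
o=ctrl.get_obs();print(o["tool_pos"],o["contact_force"]);w=ctrl.get_image("wrist");
for n,z in (("long_driver_mid",.026),("short_driver_mid",.023),("tape_measure",.01),("drill_case",.01)):
  print(n,[(round(d["p"],2),plane("wrist",d["xy"],z,o)[0]*1000) for d in ctrl.tip_of("wrist",n)][:2])
t=ctrl.get_image("top");a=cv2.resize(w,(800,600));b=cv2.resize(t[170:290,100:340],(800,400),interpolation=cv2.INTER_CUBIC)
save(w,"pics/w13.png")
save(t,"pics/t13.png",(100,160,340,290))
E
```

```text
t: 31.82
tool_pos: [0.3909, 0.0816, 0.2502]
tool_rot: [-0.037, 3.132, 0.0]
contact_force: [0.1, 0.1, 0.5]
opening: 0.05
grip_force: 0.0
[0.3909 0.0816 0.2502] [0.0991 0.0805 0.4605]
long_driver_mid [(0.87, array([540.6978,  83.2196,  26.    ]))]
short_driver_mid [(0.95, array([521.9454, -48.1622,  23.    ]))]
tape_measure [(0.72, array([438.2738, 359.2657,  10.    ])), (0.39, array([439.6993, 350.737 ,  10.    ]))]
drill_case [(0.74, array([597.919 , 349.6238,  10.    ]))]
```

View pics/w13.png

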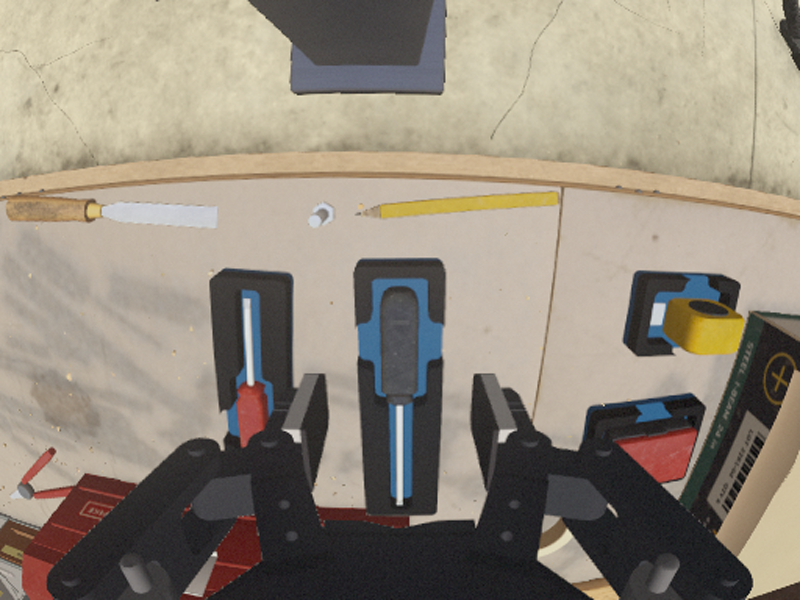

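All four tools appear to be in their inserts. The long driver's tip is near the slot end, at (400,505), so I'll check numerically that it isn't on the rim.

Run:
```python
from h import *
o=ctrl.get_obs();s=1.5625;print(o["tool_pos"],o["tool_rot"])
f=lambda p,z:plane("wrist",np.array(p)/s,z,o)*1000
print("block ends",f([[400,259],[403,514]],.028)[:,:2].ravel(),"pocket end",f([[400,281]],.01)[0,:2],"slot end",f([[400,508]],.02)[0,:2])
for z in (.026,.036): print(z,"driver ends",f([[399,289],[400,505]],z)[:,:2].ravel(),"collar",f([[400,402]],z)[0,:2])
w=ctrl.get_image("wrist");save(w,"pics/w14.png",(215,155,295,335))
```

```text
[0.3896 0.0814 0.243 ] [ 0.0362 -3.1369  0.0001]
block ends [387.3333  82.4304 647.3562  91.7067] pocket end [409.8414  83.0093] slot end [646.3184  88.6637]
0.026 driver ends [412.0305  82.229  636.4074  88.409 ] collar [514.1615  85.4531]
0.036 driver ends [409.1117  82.1558 627.1128  88.1601] collar [508.3406  85.2882]
```

View pics/w14.png

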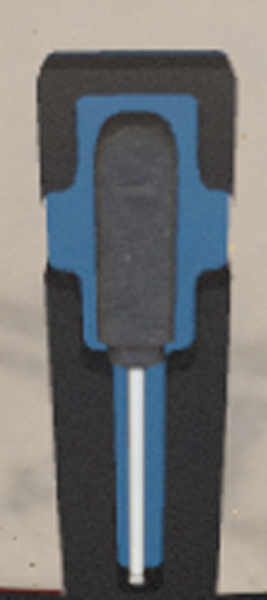

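The tip has only about 3 mm to the slot end, and the last contact showed some push along x. I'll regrip and shift the driver 3 mm toward the robot.

```bash
python3 -m jog '0.05 -0.03 0 0.03 0 0 0;0.05 -0.06 0 0.06 0 0 0;0.05 -0.08 0 0.1 0 0 0;0.05 -0.08 0 0.14 0 0 0;0.05 -0.08 0 0.17 0 0 0;0.05 -0.08 0 0.195 0 0 0;0.05 -0.08 0 0.21 0 0 0;0.05 -0.08 0 0.217 0 0 0;0.05 -0.08 0 0.217 0 0 0;0.02 -0.08 0 0.217 0 0 0;0.02 -0.08 0 0.217 0 0 0;0.02 -0.08 0 0.217 0 0 0;0.02 -0.08 0 0.217 0 0 0;0.02 -0.08 0 0.215 0 0 0;0.02 -0.078 0 0.214 0 0 0;0.02 -0.077 0 0.214 0 0 0;0.02 -0.077 0 0.217 0 0 0;0.02 -0.077 0 0.217 0 0 0;0.02 -0.077 0 0.217 0 0 0' 30
```

```text
t: 33.75
tool_pos: [0.4676, 0.0834, 0.0295]
tool_rot: [-0.037, 3.141, -0.0]
contact_force: [-3.0, 0.5, 6.1]
opening: 0.0301
grip_force: 33.4
```

```bash
python3 -m jog '0.05 0 0 0 0 0 0;0.05 0 0 0 0 0 0;0.05 0 0 0 0 0 0;0.05 0 0 -0.01 0 0 0;0.05 0 0 -0.03 0 0 0;0.05 0 0 -0.07 0 0 0;0.05 0 0 -0.11 0 0 0;0.05 0 0 -0.14 0 0 0;0.05 0 0 -0.14 0 0 0;0.05 0 0 -0.14 0 0 0;0.05 0 0 -0.14 0 0 0'
python3 - <<'E'
from h import *
o=ctrl.get_obs();print(o["tool_pos"],o["contact_force"])
for c in("wrist","top","side"):
  ctrl.get_image(c)
  for n,z in (("long_driver_mid",.026),("long_driver_insert",0),("short_driver_mid",.023),("short_driver_insert",0),("tape_measure",.01),("tape_insert",0),("drill_case",.01),("drill_case_insert",0)):
    print(c,n,[(round(d["p"],2),plane(c,d["xy"],z,o)[0,:2]*1000) for d in ctrl.tip_of(c,n)][:1])
E
```

```text
t: 34.67
tool_pos: [0.4666, 0.0833, 0.168]
tool_rot: [0.036, -3.141, 0.0]
contact_force: [-0.6, 0.7, -0.3]
opening: 0.0502
grip_force: 0.0
[0.4666 0.0833 0.168 ] [-0.5682  0.7026 -0.3318]
wrist long_driver_mid [(0.76, array([532.4149,  82.2239]))]
wrist long_driver_insert [(0.63, array([533.427 ,  85.6587]))]
wrist short_driver_mid [(0.95, array([525.8774, -53.0501]))]
wrist short_driver_insert [(0.82, array([520.3386, -46.5607]))]
wrist tape_measure [(0.89, array([439.4086, 357.6837]))]
wrist tape_insert [(0.66, array([441.6887, 362.264 ]))]
wrist drill_case [(0.63, array([599.3699, 357.9492]))]
wrist drill_case_insert [(0.8, array([593.4845, 341.5476]))]
top long_driver_mid [(0.59, array([515.1471, -50.2322]))]
top long_driver_insert []
top short_driver_mid [(0.83, array([532.1731, -46.3692]))]
top short_driver_insert [(0.62, array([515.7259, -46.8114]))]
top tape_measure [(0.54, array([436.4882, 363.3027]))]
top tape_insert [(0.78, array([443.1151, 360.3679]))]
top drill_case [(0.85, array([589.8438, 353.6959]))]
top drill_case_insert [(0.83, array([591.9404, 349.2096]))]
side long_driver_mid [(0.94, array([538.3209,  83.1849]))]
side long_driver_insert [(0.7, array([530.5507,  97.7376]))]
side short_driver_mid [(0.63, array([525.4004, -47.3217]))]
side short_driver_insert [(0.81, array([520.3656, -48.5942]))]
side tape_measure [(0.77, array([441.7744, 362.2391]))]
side tape_insert [(0.89, array([434.5598, 370.7592]))]
side drill_case [(0.51, array([588.2867, 359.6715]))]
side drill_case_insert []
```

```bash
python3 -c "
from station import ctrl
print(ctrl.finish_job())"
```

```text
the job is handed in; nothing more can be done
None
```

I put all four tools into their matching inserts and handed the job in at about 35 s; the hand-in returned no verdict, camera estimates put each tool within its sideways tolerance, and I viewed 15 pictures, one over the limit of 14.

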